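Spring check of a mirror mount

TASK

Check the two sprung corners of the mirror mount, one corner at a time, with the fingertips: press the round pad down until its pointer stands on the brass set mark of its scale, keep it there for about a second without running well past the mark, then let it spring back; after that do the same with the square pad. Only press: do not pick up, shift or knock over the mount or the things round it, and leave the set marks where they are.

Things in the scene. Friction and masses are not known exactly. Their poses are not given: they have to be found in the camera images.
- mount: Loose mirror mount on a mat, about 2 kg: grey base 190 x 190 x 12 mm, over it a 135 mm square tilt plate (top 54 mm up) with a round mirror. Plate: fixed pivot at back left, springs under the round pad (back right) and square pad (front left). Origin: centre of the underside; z up, x to its back (away from the robot), y left; yaw -0.25 to -0.75 rad.
- plate_centre (a point): Centre of the mirror's face on the tilt plate, 59 mm above the mount's underside, at x, y = 20, 20 mm in the mount's frame. Pressing one pad at its centre tilts the plate about the line through the other pad and the pivot, so only that pad's pointer moves.
- round_pad: Round (26 mm across) dark steel pad, 10 mm proud of the plate at its back right corner. Origin: centre of its flat top, 64 mm above the mount's underside at rest, at x, y = 72, -38 mm in the mount's frame. Goes straight down 16 mm to a stop, against a spring: about 1.5 N starts it, then 0.5 N more per mm; springs back up when let go.
- round_pointer (a joint): Reading of the round-pad corner's pointer, m along its scale: 0 at rest, 0.08 at the end. The pointer (dark steel, a 22 mm blade lying across the scale on a small carriage) runs five times as far as the round pad goes down (pad 8 mm down = 0.040).
- round_pointer_tip (a point): Outer tip of that pointer's blade, 28 mm above the mount's underside. Its scale (pale strip with ticks every 10 mm) lies along the mount's right edge; as the round pad goes down the tip moves toward the front (the mount's -x).
- round_mark (a joint): Where the set mark stands on that scale, m from the pointer's zero, in the same sense as round_pointer: between 0.03 and 0.065, different each time. It is held by friction and is not to be moved.
- round_mark_line (a point): Centre of the top of the set mark: a brass rider 18 mm long (along the scale) x 13 x 8 mm with a dark centre line. The pointer stands on the mark while its blade is over the rider, that is within 9 mm of its centre along the scale (the mount's x axis), 1.8 mm of pad travel either way.
- square_pad: Square (25 x 25 mm) dark steel pad, 10 mm proud of the plate at its front left corner. Origin: centre of its flat top, 64 mm above the mount's underside at rest, at x, y = -38, 72 mm in the mount's frame. Goes straight down 16 mm to a stop, against a spring: about 1.5 N starts it, then 0.5 N more per mm; springs back up when let go.
- square_pointer (a joint): Reading of the square-pad corner's pointer, m along its scale: 0 at rest, 0.08 at the end. The pointer (dark steel, a 22 mm blade lying across the scale on a small carriage) runs five times as far as the square pad goes down (pad 8 mm down = 0.040).
- square_pointer_tip (a point): Outer tip of that pointer's blade, 52 mm above the mount's underside. Its scale (pale strip with ticks every 10 mm) lies along the mount's front edge; as the square pad goes down the tip moves to the right (the mount's -y).
- square_mark (a joint): Where the set mark stands on that scale, m from the pointer's zero, in the same sense as square_pointer: between 0.03 and 0.065, different each time. It is held by friction and is not to be moved.
- square_mark_line (a point): Centre of the top of the set mark: a brass rider 18 mm long (along the scale) x 13 x 8 mm with a dark centre line. The pointer stands on the mark while its blade is over the rider, that is within 9 mm of its centre along the scale (the mount's y axis), 1.8 mm of pad travel either way.
- plug_gauge: Bystander: plug gauge 22 x 113 x 22 mm lying just right of the mount; origin under its middle, long axis y.
- blade_carton: Bystander: small carton 35 x 75 x 45 mm, left of the mount; origin centre of its underside, long axis y.
- stamp: Bystander: hand stamp 27 x 40 x 74 mm standing left of the mount near its front; origin centre of its underside.

How it is judged:
On the way, in this order (a step that is already met when the one before it is completed fails the run):
1. the round pad is pressed by the fingers so that its pointer stays on its set mark (within 9 mm) for 0.7 s (x of round_pointer_tip in the frame of round_mark_line between -0.009 and 0.009 m and contact force between the fingers and round_pad above 0.5 N), for 0.7 s.
2. the round pad is let go and its pointer is back at rest (below 5 mm) (value of joint round_pointer below 0.005 m and contact force between the fingers and round_pad below 0.1 N), for 0.2 s.
3. the square pad is pressed by the fingers so that its pointer stays on its set mark (within 9 mm) for 0.7 s, the round pad at rest (y of square_pointer_tip in the frame of square_mark_line between -0.009 and 0.009 m and contact force between the fingers and square_pad above 0.5 N and value of joint round_pointer below 0.015 m), for 0.7 s.
At the end, for the whole second after the job is handed in: Both pads are let go and both pointers are back within 5 mm of zero; the mount, its set marks and the three bystanders are within 20 mm of where they began and the mount is still (value of joint each of round_pointer, square_pointer below 0.005 m and linear speed of mount below 0.01 m/s and distance of each of round_mark_line, square_mark_line, mount, plug_gauge, blade_carton, stamp from where it was at the start of the episode below 0.02 m); the robot touches nothing.
It fails at once if a pointer runs more than 22 mm past its set mark (x of round_pointer_tip in the frame of round_mark_line below -0.022 m or y of square_pointer_tip in the frame of square_mark_line below -0.022 m).
It fails at once if both corners are pressed at once (both pointers beyond 20 mm) (value of joint each of round_pointer, square_pointer above 0.02 m).
It fails at once if the mount is shifted by more than 20 mm or lifted (distance of mount from where it was at the start of the episode above 0.02 m or height (world z) of mount above 0.012 m).
It fails at once if a set mark is moved by more than 20 mm (distance of any of round_mark_line, square_mark_line from where it was at the start of the episode above 0.02 m).
It fails at once if a bystander (plug gauge, carton, stamp) is shifted by more than 20 mm, lifted or knocked over (distance of any of plug_gauge, blade_carton, stamp from where it was at the start of the episode above 0.02 m or angle between any of blade_carton, stamp's own z axis and vertical above 0.5 rad).
It also fails if it takes over 43 s, if anything falls off the work surface, if the arm or the gripper's body presses on something with over 40 N, if the wrist force passes 120 N, or if a joint passes its speed limit or range.

ROBOT

A 7-joint arm with a two-finger parallel gripper is mounted at the origin on a cart in front of the work surface, level with it; the furniture and walls round the work are solid. World frame = base frame: x ahead of the robot, y to its left, z up, the work surface at z = 0. Lengths are in m, angles in rad, forces in N, time in s.
With the tool pointing down it reaches from about 0.35 to 0.9 m from the base axis. Payload 19.9 kg.
Tool frame: the origin (TCP) lies midway between the tips of the shut fingers; the grasp point (between the pads) lies 19 mm behind it (arm.grip_point_offset is the distance from the TCP to the grasp point, in m); z points along the fingers, y is the line along which they close (so a half turn about z gives the same grasp; the last joint's range is limited). The gripper opens to 85 mm and grips with 20 to 120 N. Pads are 22 mm wide; open, the fingers measure 114 mm over their backs; the gripper's body (76 mm by 85 mm) begins 54 mm behind the grasp point. The pads swing forward as they close: fully open they stand 13 mm farther back than shut.
Start: joints at [1.258, 0.417, -0.01, 1.614, 0.005, 1.111, -0.053], TCP at [0.167, -0.602, 0.231] pointing down, gripper open.
Joint ranges: [-2.81, 2.81], [-0.39, 2.02], [-1.27, 1.25], [0.06, 2.57], [-1.19, 4.33], [0.19, 2], [-2.82, 2.82]. Speed limits (rad/s): [1.89, 1.89, 2.39, 2.39, 3.01, 3.01, 3.01].

INTERFACE

Orientations are given as a unit quaternion [x, y, z, w].
In Python, from station import arm gives the robot as it stands.
- The arm moves only by the shell command python3 -m crank 'ROWS'. ROWS is JSON, a list of rows, each an object with "rotation": the turn, a rotation vector about the world's x, y, z in rad, a list of three; "offset": the shift along the world's x, y, z in mm, a list of three; "gripper": the closure in counts, from 0 (fully open) to 255 (shut). A call has exactly 10 rows; each row is the pose to reach, as a shift and turn from the pose commanded when the call began; what a row does not reach only later rows make up. A row lasts 1/8 s, in which the tool goes at most 62.5 mm and 10.7 degrees, less where a joint would pass 70% of its speed; a pose out of reach is approached as far as the arm can. A call with a gripper value outside its range is refused whole. The fingers move at their own pace and stop on an object; the grip force is fixed at half the most. Time passes only in rows, so rows that repeat a pose let the fingers close, or fill a call up. It gives the time, the measured TCP pose, the force, the opening and the grip force at its end, in the units of the state.
- arm.state(): the state, without advancing time (a new reading comes with each control period).
- arm.read_camera(name): name is "scene" or "top" or "wrist"; returns a dict with "img" (400x640x3 uint8, red, green, blue), "vfov" (degrees; the focal length in pixels is half the picture's height over the tangent of half this angle, whatever the lens; pixels are square), "cx", "cy" (the principal point, pixels), "dist" ([k1, k2, p1, p2, k3] as OpenCV has them; the pictures are not rectified), "T" (4x4, takes a point from camera to world coordinates); the wrist camera has in their place "T_tool_cam" (4x4, takes a point from camera to tool coordinates, whose origin is the TCP and whose axes are the flange's). Camera axes: x right, y down, z forward; pixel columns grow to the right and rows downward; lengths in m; the calibration is good to about 2 mm. A picture is of the moment at which its call begins: read the wrist's pose just before it. There is no depth.
- arm.finish_job(): hands the job in; it is judged then, once.
Trained networks look in a picture, given as the dict that the camera call returned (one of the last four; its "shot" number tells which), for a name from the list of things; names that differ only in an ending like _2 or _b are one class to them, and where a whole thing is asked for, a point or a joint stands for the part that bears it (a point fixed in the world has none). Each returns a list of dicts, best first, with "conf" (0 to 1); they miss things now and then, are a little off and sometimes report something else, mostly with a low value. They report only what shows in the picture. A call takes as long as a camera call.
- arm.trace(picture, query): "pixels" (400x640 bool, what is visible of it) and "bbox" ([left, top, right, bottom] in pixels, round what is visible of it).
The state is a dict: "time_s": time; "q": joint angles; "qd": joint speeds; "joint_efforts": joint torques, N m; "tool_pos": TCP position; "tool_rot": TCP orientation; "force": force on the tool from outside, world axes, zero at the start; "torque": the same for the moment, N m; "grip_width": finger opening in m; "grasp_force": force on a finger pad.
Only numpy, scipy, OpenCV 4.12 (cv2) and the standard library are available. Lean on these libraries where they do the work, as an engineer would, in place of code of your own. Each camera call takes 0.05 s, during which the arm holds its last target. There are 200 camera calls.

## Working session

There is one attempt and no reset: what is moved stays moved. The work goes in short steps, Python scripts to look and compute and a shell command to move; the robot and the scene stay as the last step left them, time stands still between calls to the robot, and variables do not carry over. Pictures are saved under pics/ and viewed, at most 10 in all, crops included, and the job is handed in when it is done.

```bash
mkdir -p pics; cat > h.py <<'E'
import numpy as np,cv2
from station import arm
def K(p):
    f=200/np.tan(np.radians(p['vfov'])/2)
    return np.array([[f,0,p['cx']],[0,f,p['cy']],[0,0,1.]])
def ray(p,uv,T):
    u=cv2.undistortPoints(np.array([[uv]],float),K(p),np.array(p['dist'],float))[0,0]
    return T[:3,3],T[:3,:3]@np.array([u[0],u[1],1])
def onz(p,uv,z,T=None):
    T=np.array(p['T']) if T is None else T
    o,d=ray(p,uv,T); return o+d*(z-o[2])/d[2]
def cen(m):
    y,x=np.nonzero(m); return x.mean(),y.mean()
E
python3 - <<'E'
from h import *
s=arm.state();print(s['tool_pos'],s['tool_rot'],s['time_s'],s['grip_width'])
for c in ['top','scene']:
    p=arm.read_camera(c);cv2.imwrite(f'pics/{c}0.png',p['img'][:,:,::-1])
    print(c,np.array(p['T']).round(3)[:3,3])
    for q,z in [('round_pad',.064),('square_pad',.064),('plate_centre',.059),('round_mark_line',.028),('square_mark_line',.05),('round_pointer_tip',.028),('square_pointer_tip',.052),('mount',.03),('stamp',.074),('blade_carton',.045),('plug_gauge',.022)]:
        r=arm.trace(p,q)
        for d in r[:2]:
            uv=cen(d['pixels']);print(q,round(d['conf'],2),np.round(uv,1),d['bbox'],onz(p,uv,z).round(4))
E
```

```text
[ 0.16706847 -0.60187359  0.23064641] [ 9.90842875e-01  1.35018506e-01 -1.39095029e-04 -6.17426329e-04] 0.0 0.08529935207203583
top [ 0.366 -0.167  0.902]
round_pad 0.62 [334.  204.2] [273.9, 146.5, 391.8, 261.3] [ 0.4619 -0.2263  0.064 ]
round_pad 0.54 [368.6 182.5] [364.9, 177.5, 375.5, 186.1] [ 0.5069 -0.3012  0.064 ]
square_pad 0.56 [297.5 197.4] [291.2, 194.8, 304.5, 206.3] [ 0.4777 -0.1498  0.064 ]
plate_centre 0.83 [332.7 189.6] [288.8, 148.2, 377.0, 235.2] [ 0.4937 -0.2247  0.059 ]
plate_centre 0.25 [385.3 234.9] [371.8, 210.1, 399.2, 257.1] [ 0.3953 -0.3333  0.059 ]
round_mark_line 0.56 [332.3 189.6] [288.2, 149.8, 377.0, 234.0] [ 0.4985 -0.2259  0.028 ]
round_mark_line 0.37 [365.6 226.4] [361.9, 221.7, 369.8, 228.3] [ 0.416  -0.2968  0.028 ]
square_mark_line 0.52 [311.4 233.7] [310.3, 230.3, 315.4, 236.2] [ 0.4016 -0.1778  0.05  ]
mount 0.73 [334.  204.2] [274.8, 145.3, 389.9, 262.4] [ 0.4657 -0.2287  0.03  ]
stamp 0.77 [278.8 188.3] [269.1, 179.7, 288.9, 200.7] [ 0.4961 -0.1115  0.074 ]
blade_carton 0.64 [292.8 160.6] [276.7, 145.4, 309.6, 183.3] [ 0.5611 -0.1404  0.045 ]

[... 348 characters left out ...]
.2995  0.064 ]
square_pad 0.58 [323.2 211.1] [316.6, 205.7, 331.6, 216.3] [ 0.4757 -0.1472  0.064 ]
plate_centre 0.59 [336.3 190.8] [299.9, 158.6, 374.6, 223.8] [ 0.4903 -0.2156  0.059 ]
square_mark_line 0.39 [359.3 223.5] [354.9, 218.4, 363.4, 227.0] [ 0.4011 -0.1742  0.05  ]
round_pointer_tip 0.22 [381.5 194.3] [379.6, 191.7, 383.4, 198.6] [ 0.4157 -0.2927  0.028 ]
mount 0.7 [345.4 205.3] [298.4, 158.8, 406.6, 248.5] [ 0.463  -0.2135  0.03  ]
stamp 0.79 [301.2 226.9] [291.6, 212.1, 314.3, 240.3] [ 0.4813 -0.0809  0.074 ]
blade_carton 0.67 [288.8 204.9] [279.6, 186.5, 301.9, 224.5] [ 0.5577 -0.1291  0.045 ]
plug_gauge 0.86 [398.1 190.3] [384.3, 172.5, 411.6, 206.3] [ 0.3931 -0.3323  0.022 ]
```

```bash
python3 - <<'E'
from h import *
a=cv2.imread('pics/top0.png')[135:270,260:410];b=cv2.imread('pics/scene0.png')[145:265,275:425]
a=cv2.resize(a,(400,360),interpolation=2);b=cv2.resize(b,(400,320),interpolation=2)
cv2.imwrite('pics/c0.png',np.hstack([a,cv2.copyMakeBorder(b,0,40,0,0,0)]))
r=np.array([.506,-.3005]);s=np.array([.4765,-.1485]);d=r-s
y=np.arctan2(d[1],d[0])+np.pi/4;R=np.array([[np.cos(y),-np.sin(y)],[np.sin(y),np.cos(y)]])
o=(r+s)/2-R@[.017,.017];print(y,o)
for n,m in dict(rm=(.416,-.2968),sm=(.4016,-.1778),sm2=(.4011,-.1742)).items(): print(n,R.T@(np.array(m)-o))
E
```

```text
-0.5937023518302764 [ 0.46764875 -0.22908051]
rm [-0.0049258  -0.08502505]
sm [-0.08343421  0.00555524]
sm2 [-0.08586261  0.00825948]
```

View pics/c0.png

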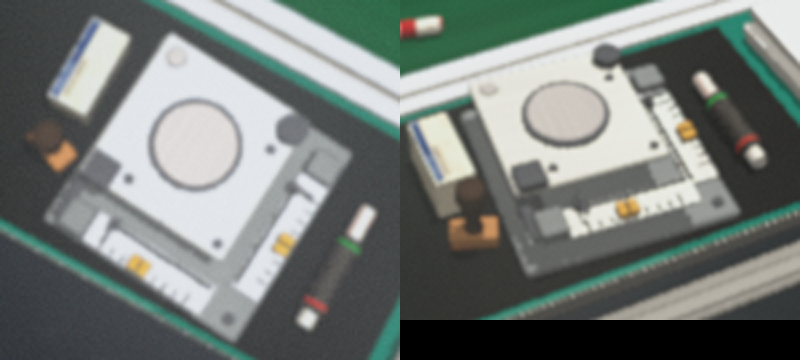

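```bash
python3 -m crank '[{"offset":[40,40,0],"rotation":[0,0,0],"gripper":255},{"offset":[80,80,0],"rotation":[0,0,0],"gripper":255},{"offset":[120,125,0],"rotation":[0,0,0],"gripper":255},{"offset":[160,170,0],"rotation":[0,0,0],"gripper":255},{"offset":[200,215,0],"rotation":[0,0,0],"gripper":255},{"offset":[240,260,0],"rotation":[0,0,0],"gripper":255},{"offset":[270,300,0],"rotation":[0,0,0],"gripper":255},{"offset":[290,330,0],"rotation":[0,0,0],"gripper":255},{"offset":[290,330,0],"rotation":[0,0,0],"gripper":255},{"offset":[290,330,0],"rotation":[0,0,0],"gripper":255}]'
cat > w.py <<'E'
from h import *
import sys
from scipy.spatial.transform import Rotation as Ro
s=arm.state();p=arm.read_camera('wrist')
Tt=np.eye(4);Tt[:3,:3]=Ro.from_quat(s['tool_rot']).as_matrix();Tt[:3,3]=s['tool_pos']
T=Tt@np.array(p['T_tool_cam']);print('cam',T[:3,3].round(3),'tcp',s['tool_pos'].round(4),s['grip_width'],s['force'].round(2),s['time_s'])
cv2.imwrite(f'pics/{sys.argv[1]}.png',p['img'][:,:,::-1]);np.savez(f'pics/{sys.argv[1]}.npz',T=T,vfov=p['vfov'],cx=p['cx'],cy=p['cy'],dist=p['dist'])
for q,z in [('round_pad',.064),('square_pad',.064),('round_mark_line',.028),('square_mark_line',.05),('round_pointer_tip',.028),('square_pointer_tip',.052),('stamp',.074)]:
    for d in arm.trace(p,q)[:2]:
        uv=cen(d['pixels']);print(q,round(d['conf'],2),np.round(uv,1),np.round(d['bbox']),onz(p,uv,z,T).round(4))
E
python3 w.py w1
```

```text
time_s: 2.45
tool_pos: [0.4568, -0.2729, 0.2313]
tool_rot: [0.991, 0.135, -0.0, 0.0]
force: [-0.5, 0.2, 0.2]
grip_width: -0.0001
grasp_force: 0.0
cam [ 0.52  -0.256  0.373] tcp [ 0.4568 -0.2729  0.2313] -5.1702922301945314e-05 [-0.5   0.18  0.21] 2.45
round_pad 0.55 [365.  134.5] [353. 121. 382. 149.] [ 0.5064 -0.3023  0.064 ]
square_pad 0.93 [183.9 119.9] [165. 102. 208. 142.] [ 0.4774 -0.1508  0.064 ]
square_pad 0.22 [155.   77.6] [123.  53. 188. 104.] [ 0.5049 -0.1213  0.064 ]
square_mark_line 0.71 [205.3 205.7] [194. 194. 216. 214.] [ 0.4027 -0.1795  0.05  ]
round_pointer_tip 0.56 [356.  177.7] [352. 170. 366. 190.] [ 0.4625 -0.3117  0.028 ]
square_pointer_tip 0.67 [189.4 168.6] [180. 161. 202. 180.] [ 0.4342 -0.1593  0.052 ]
stamp 0.81 [154.7  77.4] [121.  54. 186. 102.] [ 0.5055 -0.1254  0.074 ]
```

View pics/w1.png

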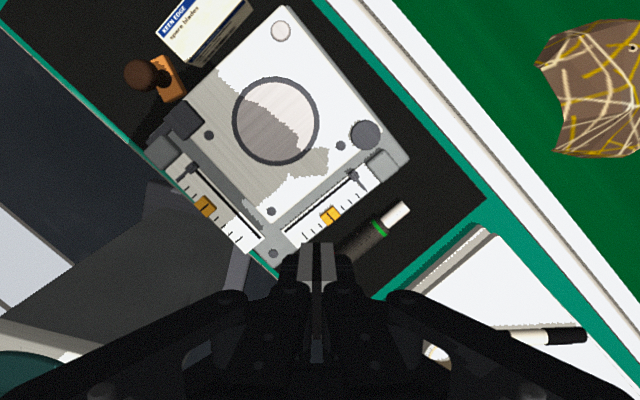

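The wrist view shows the round pad at (365,134), the square pad at (184,120), the round mark at (330,215), the square mark at (205,206), and the pointer blades at about (355,177) and (192,168). I'll enlarge the scales.

```bash
python3 - <<'E'
import cv2,numpy as np
a=cv2.imread('pics/w1.png')
f=lambda x,y:cv2.resize(a[y:y+80,x:x+80],(400,400),interpolation=cv2.INTER_CUBIC)
cv2.imwrite('pics/c1.png',np.hstack([f(300,155),f(165,150)]))
E
```

```text
(no output)
```

View pics/c1.png

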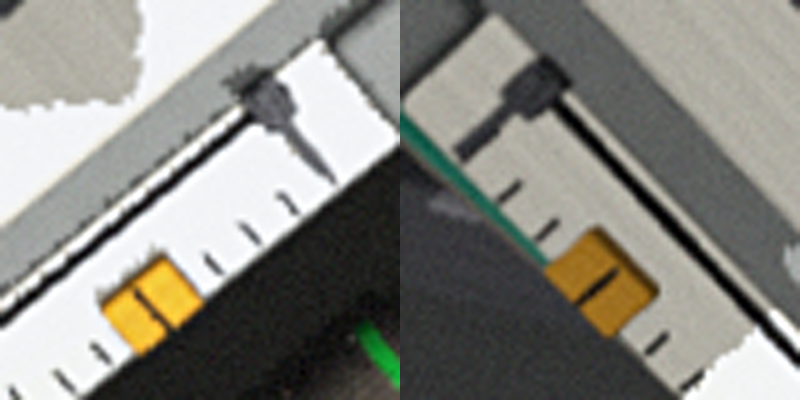

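```bash
python3 - <<'E'
from h import *
p=dict(np.load('pics/w1.npz'));T=p['T'];p['vfov']=float(p['vfov'])
r=onz(p,(365,134.5),.064,T)[:2];s=onz(p,(184.5,121),.064,T)[:2];d=r-s
y=np.arctan2(d[1],d[0])+np.pi/4;R=np.array([[np.cos(y),-np.sin(y)],[np.sin(y),np.cos(y)]])
o=(r+s)/2-R@[.017,.017];print(y,o,np.hypot(*d),o+R@[.072,-.038],o+R@[-.038,.072])
g=lambda n,uv,zs:[print(n,z,(R.T@(onz(p,uv,z,T)[:2]-o)*1e3).round(1)) for z in zs]
c=lambda x,y:(300+x/5,155+y/5)
e=lambda x,y:(165+(x-400)/5,150+y/5)
g('rtip',c(333,180),[.028]);g('rmark',c(157,310),[.023,.026]);g('tick10',c(288,203),[.016,.02]);g('tick60',c(100,352),[.016,.02])
g('stip',e(462,155),[.052]);g('smark',e(600,287),[.047,.05]);g('t10',e(510,190),[.04,.044]);g('t50',e(657,343),[.04,.044])
E
```

```text
-0.5901554170385366 [ 0.4679442  -0.23149087] 0.1536991539823991 [ 0.50661908 -0.30313062] [ 0.47643903 -0.15052274]
rtip 0.028 [ 39.6 -87. ]
rmark 0.023 [ -5.1 -86.3]
rmark 0.026 [ -4.6 -85.4]
tick10 0.016 [ 29.  -88.1]
tick10 0.02 [ 29.3 -87. ]
tick60 0.016 [-21.4 -87.4]
tick60 0.02 [-20.5 -86.4]
stip 0.052 [-85.   40.4]
smark 0.047 [-85.8   5.9]
smark 0.05 [-84.5   5.9]
t10 0.04 [-88.3  30.8]
t10 0.044 [-86.5  30.5]
t50 0.04 [-88.5  -9.6]
t50 0.044 [-86.8  -9.3]
```

```bash
python3 -m crank '[{"offset":[25,-15,-20],"rotation":[0,0,0],"gripper":255},{"offset":[49,-29,-50],"rotation":[0,0,0],"gripper":255},{"offset":[49,-29,-90],"rotation":[0,0,0],"gripper":255},{"offset":[49,-29,-120],"rotation":[0,0,0],"gripper":255},{"offset":[49,-29,-140],"rotation":[0,0,0],"gripper":255},{"offset":[49,-29,-150],"rotation":[0,0,0],"gripper":255},{"offset":[49,-29,-155],"rotation":[0,0,0],"gripper":255},{"offset":[49,-29,-155],"rotation":[0,0,0],"gripper":255},{"offset":[49,-29,-155],"rotation":[0,0,0],"gripper":255},{"offset":[49,-29,-155],"rotation":[0,0,0],"gripper":255}]'
python3 w.py w2
```

```text
time_s: 4.1
tool_pos: [0.5064, -0.3013, 0.0768]
tool_rot: [0.991, 0.135, 0.0, 0.0]
force: [0.4, -0.6, 0.0]
grip_width: 0.0003
grasp_force: 0.0
cam [ 0.57  -0.284  0.219] tcp [ 0.5064 -0.3013  0.0768] 0.0003311865379727892 [ 0.38 -0.64  0.01] 4.1
round_pad 0.68 [319.6 235.8] [294. 219. 348. 253.] [ 0.5135 -0.3012  0.064 ]
square_pad 0.76 [ 12.  222.8] [  2. 190.  38. 252.] [ 0.4807 -0.1609  0.064 ]
square_mark_line 0.56 [ 62.5 346.6] [ 43. 331.  84. 364.] [ 0.405  -0.1811  0.05  ]
square_pointer_tip 0.78 [ 26.6 293.2] [  0. 277.  49. 318.] [ 0.4353 -0.1608  0.052 ]
square_pointer_tip 0.27 [ 12.  141.2] [  0. 119.  32. 173.] [ 0.5156 -0.1493  0.052 ]
stamp 0.93 [ 11.9 141.1] [  0. 119.  29. 173.] [ 0.5227 -0.1671  0.074 ]
stamp 0.55 [53.2 49.9] [  3.   0. 134. 118.] [ 0.5626 -0.1809  0.074 ]
```

View pics/w2.png

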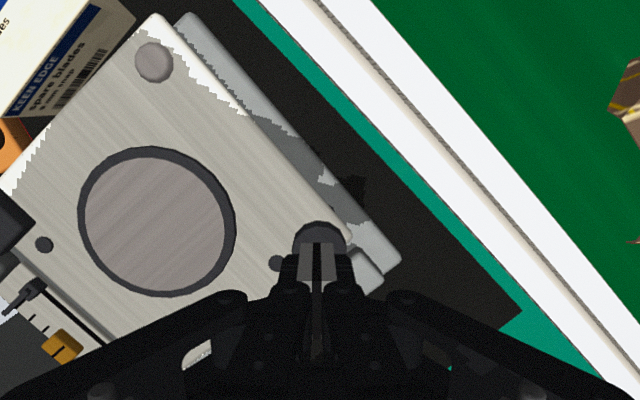

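```bash
python3 -m crank '[{"offset":[0,0,-4],"rotation":[0,0,0],"gripper":255},{"offset":[0,0,-8],"rotation":[0,0,0],"gripper":255},{"offset":[0,0,-11],"rotation":[0,0,0],"gripper":255},{"offset":[0,0,-13],"rotation":[0,0,0],"gripper":255},{"offset":[0,0,-15],"rotation":[0,0,0],"gripper":255},{"offset":[0,0,-17],"rotation":[0,0,0],"gripper":255},{"offset":[0,0,-18],"rotation":[0,0,0],"gripper":255},{"offset":[0,0,-18],"rotation":[0,0,0],"gripper":255},{"offset":[0,0,-18],"rotation":[0,0,0],"gripper":255},{"offset":[0,0,-18],"rotation":[0,0,0],"gripper":255}]'
cat > t.py <<'E'
from h import *
import sys
s=arm.state();print(s['tool_pos'].round(4),s['force'].round(2))
o=[]
for c in ['top','scene']:
    p=arm.read_camera(c);cv2.imwrite(f'pics/{c}{sys.argv[1]}.png',p['img'][:,:,::-1])
    x,y=((275,175) if c=='top' else (325,150))
    o.append(cv2.resize(p['img'][y:y+100,x:x+100,::-1],(400,400),interpolation=cv2.INTER_CUBIC))
cv2.imwrite(f'pics/t{sys.argv[1]}.png',np.hstack(o))
E
python3 t.py a
```

```text
time_s: 5.75
tool_pos: [0.5058, -0.3017, 0.0584]
tool_rot: [0.991, 0.135, -0.0, 0.0]
force: [-5.4, -3.0, 6.9]
grip_width: -0.0002
grasp_force: 3.4
[ 0.5058 -0.3017  0.0584] [-5.44 -3.01  6.95]
```

View pics/ta.png

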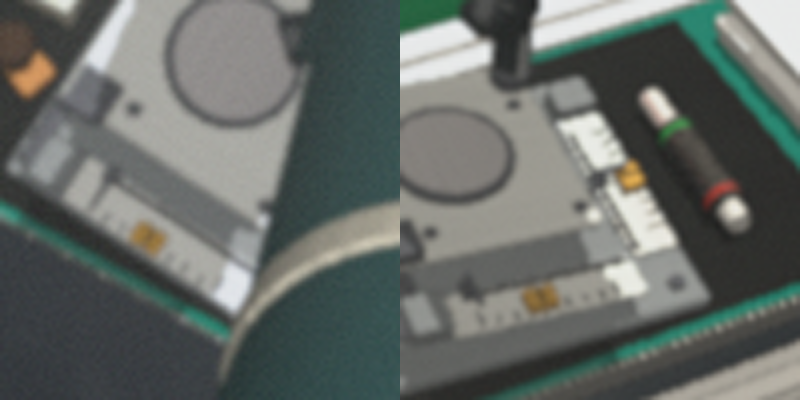

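```bash
python3 - <<'E'
from h import *
p=arm.read_camera('scene');T=np.linalg.inv(p['T'])
y=-.591;R=np.array([[np.cos(y),-np.sin(y)],[np.sin(y),np.cos(y)]]);o=np.array([.4677,-.2304])
def pr(x,yy,z):
    P=np.r_[o+R@[x,yy],z];q=cv2.projectPoints(P[None],cv2.Rodrigues(T[:3,:3])[0],T[:3,3],K(p),np.array(p['dist'],float))[0].ravel();return q
S=8;x0,y0=355,165
cr=lambda im:cv2.resize(im[y0:y0+50,x0:x0+50],(400,400),interpolation=cv2.INTER_CUBIC)
a=cr(cv2.imread('pics/scenea.png'));b=cr(cv2.imread('pics/scene0.png'))
for m in (0,35,45,55):
    u=[tuple(int(v) for v in ((pr(.04-m/1e3,k,.028)-[x0,y0]+.5)*S)) for k in (-.065,-.087)]
    for im in (a,b): cv2.circle(im,u[1],3,(0,0,255) if m in(0,45) else (255,0,0),-1)
    print(m,u)
cv2.imwrite('pics/t2.png',np.hstack([a,b]))
E
```

```text
0 [(99, 139), (166, 121)]
35 [(147, 219), (216, 201)]
45 [(161, 243), (230, 224)]
55 [(176, 267), (245, 248)]
```

View pics/t2.png

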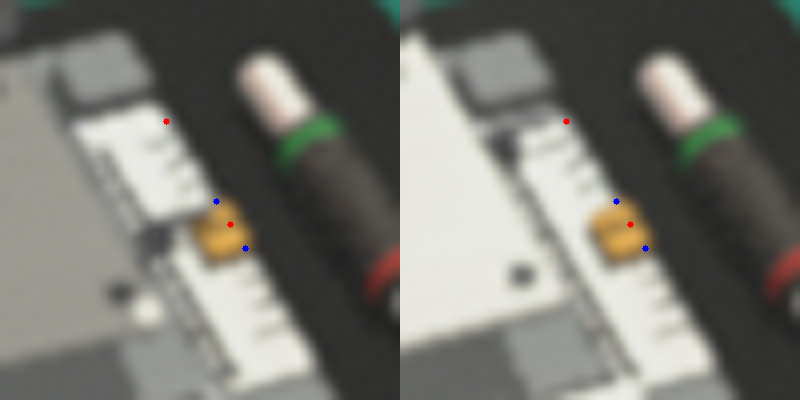

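The blade is at about 39 mm and the mark at about 44.5 mm, so it needs another 1 mm of pad travel.

```bash
python3 -m crank '[{"offset":[0,0,-0.5],"rotation":[0,0,0],"gripper":255},{"offset":[0,0,-1],"rotation":[0,0,0],"gripper":255},{"offset":[0,0,-1],"rotation":[0,0,0],"gripper":255},{"offset":[0,0,-1],"rotation":[0,0,0],"gripper":255},{"offset":[0,0,-1],"rotation":[0,0,0],"gripper":255},{"offset":[0,0,-1],"rotation":[0,0,0],"gripper":255},{"offset":[0,0,-1],"rotation":[0,0,0],"gripper":255},{"offset":[0,0,-1],"rotation":[0,0,0],"gripper":255},{"offset":[0,0,-1],"rotation":[0,0,0],"gripper":255},{"offset":[0,0,-1],"rotation":[0,0,0],"gripper":255}]'
python3 - <<'E'
from h import *
p=arm.read_camera('scene');cv2.imwrite('pics/sceneb.png',p['img'][:,:,::-1])
cr=lambda im:cv2.resize(im[165:215,355:405],(400,400),interpolation=cv2.INTER_CUBIC)
cv2.imwrite('pics/t3.png',np.hstack([cr(cv2.imread('pics/scenea.png')),cr(p['img'][:,:,::-1])]))
E
```

```text
time_s: 7.15
tool_pos: [0.5058, -0.3018, 0.0574]
tool_rot: [0.991, 0.135, -0.0, 0.0]
force: [-4.8, -2.6, 6.3]
grip_width: 0.0
grasp_force: 3.7
```

View pics/t3.png

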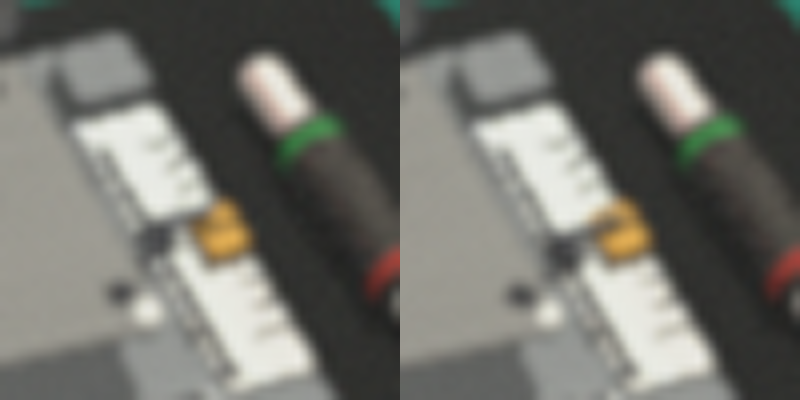

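The blade now sits over the rider at (605,225) and has been held for a second. Next I release and move to the square pad.

```bash
python3 -m crank '[{"offset":[0,0,10],"rotation":[0,0,0],"gripper":255},{"offset":[0,0,30],"rotation":[0,0,0],"gripper":255},{"offset":[0,0,40],"rotation":[0,0,0],"gripper":255},{"offset":[0,0,40],"rotation":[0,0,0],"gripper":255},{"offset":[0,0,40],"rotation":[0,0,0],"gripper":255},{"offset":[-10,50,40],"rotation":[0,0,0],"gripper":255},{"offset":[-20,100,40],"rotation":[0,0,0],"gripper":255},{"offset":[-29,140,40],"rotation":[0,0,0],"gripper":255},{"offset":[-29,151,35],"rotation":[0,0,0],"gripper":255},{"offset":[-29,151,30],"rotation":[0,0,0],"gripper":255}]'
python3 w.py w3
```

```text
time_s: 8.45
tool_pos: [0.4773, -0.1501, 0.0868]
tool_rot: [0.991, 0.135, -0.0, -0.0]
force: [0.1, 0.2, -0.7]
grip_width: 0.0001
grasp_force: 0.0
cam [ 0.541 -0.133  0.229] tcp [ 0.4773 -0.1501  0.0868] 7.391238303419725e-05 [ 0.13  0.22 -0.7 ] 8.45
round_pad 0.59 [611.8 261.5] [584. 234. 639. 288.] [ 0.507  -0.2992  0.064 ]
square_pad 0.6 [315.4 231.8] [280. 206. 352. 255.] [ 0.4821 -0.1485  0.064 ]
round_mark_line 0.71 [317.7 352.5] [312. 344. 324. 362.] [ 0.3881 -0.1761  0.028 ]
square_mark_line 0.56 [317.7 353. ] [312. 344. 326. 364.] [ 0.4046 -0.1714  0.05  ]
round_pointer_tip 0.57 [559.1 314.2] [552. 308. 565. 322.] [ 0.4568 -0.3194  0.028 ]
round_pointer_tip 0.21 [317.6 352.4] [311. 341. 322. 360.] [ 0.3882 -0.176   0.028 ]
stamp 0.9 [252.8 158.4] [216. 116. 292. 193.] [ 0.511  -0.1124  0.074 ]
```

View pics/w3.png

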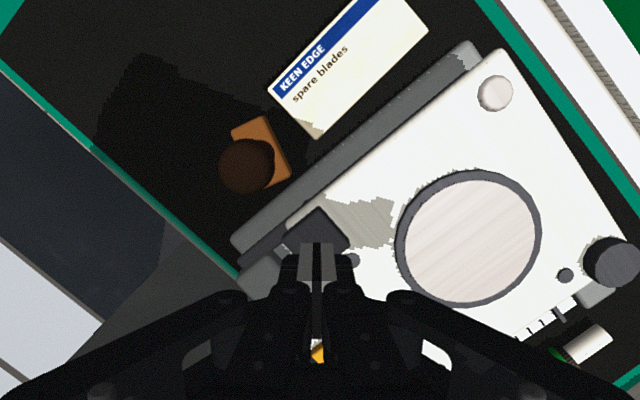

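The shut fingers at (318,245) stand over the square pad at (315,232), and the round pointer is back at rest. Now I press about 7 mm (tip to z about 0.059) and hold.

```bash
python3 -m crank '[{"offset":[0,0,-10],"rotation":[0,0,0],"gripper":255},{"offset":[0,0,-17],"rotation":[0,0,0],"gripper":255},{"offset":[0,0,-21],"rotation":[0,0,0],"gripper":255},{"offset":[0,0,-23],"rotation":[0,0,0],"gripper":255},{"offset":[0,0,-25],"rotation":[0,0,0],"gripper":255},{"offset":[0,0,-26.5],"rotation":[0,0,0],"gripper":255},{"offset":[0,0,-27.5],"rotation":[0,0,0],"gripper":255},{"offset":[0,0,-27.5],"rotation":[0,0,0],"gripper":255},{"offset":[0,0,-27.5],"rotation":[0,0,0],"gripper":255},{"offset":[0,0,-27.5],"rotation":[0,0,0],"gripper":255}]'
python3 - <<'E'
from h import *
p=arm.read_camera('scene');cv2.imwrite('pics/scenec.png',p['img'][:,:,::-1])
cr=lambda im:cv2.resize(im[195:245,320:370],(400,400),interpolation=cv2.INTER_CUBIC)
cv2.imwrite('pics/t4.png',np.hstack([cr(cv2.imread('pics/sceneb.png')),cr(p['img'][:,:,::-1])]))
E
```

```text
time_s: 10.1
tool_pos: [0.4769, -0.15, 0.0598]
tool_rot: [0.991, 0.135, -0.0, -0.0]
force: [-5.0, 2.3, 6.0]
grip_width: 0.0002
grasp_force: 2.9
```

View pics/t4.png

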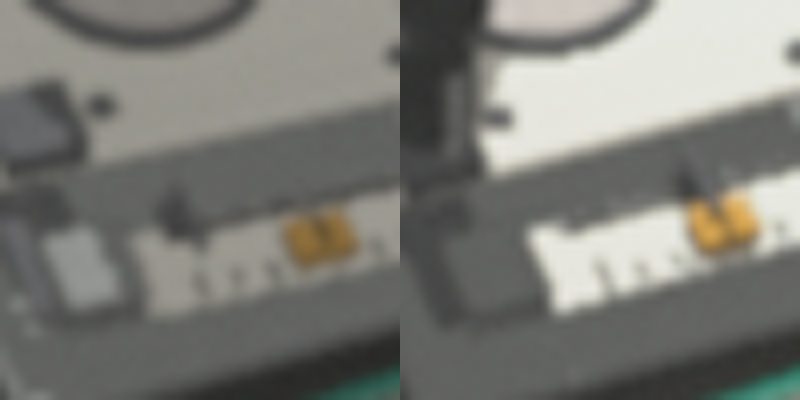

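The blade lies over the rider near its centre line (tip at about (720,205), about 33 mm against 34.5 mm). I'll keep holding for a full second.

```bash
python3 -m crank '[{"offset":[0,0,-0.3],"rotation":[0,0,0],"gripper":255},{"offset":[0,0,-0.3],"rotation":[0,0,0],"gripper":255},{"offset":[0,0,-0.3],"rotation":[0,0,0],"gripper":255},{"offset":[0,0,-0.3],"rotation":[0,0,0],"gripper":255},{"offset":[0,0,-0.3],"rotation":[0,0,0],"gripper":255},{"offset":[0,0,-0.3],"rotation":[0,0,0],"gripper":255},{"offset":[0,0,-0.3],"rotation":[0,0,0],"gripper":255},{"offset":[0,0,-0.3],"rotation":[0,0,0],"gripper":255},{"offset":[0,0,-0.3],"rotation":[0,0,0],"gripper":255},{"offset":[0,0,-0.3],"rotation":[0,0,0],"gripper":255}]'
python3 -m crank '[{"offset":[0,0,8],"rotation":[0,0,0],"gripper":255},{"offset":[0,0,20],"rotation":[0,0,0],"gripper":255},{"offset":[0,0,40],"rotation":[0,0,0],"gripper":255},{"offset":[0,0,65],"rotation":[0,0,0],"gripper":255},{"offset":[0,0,90],"rotation":[0,0,0],"gripper":255},{"offset":[0,-20,115],"rotation":[0,0,0],"gripper":255},{"offset":[-10,-60,140],"rotation":[0,0,0],"gripper":255},{"offset":[-15,-80,150],"rotation":[0,0,0],"gripper":255},{"offset":[-15,-80,150],"rotation":[0,0,0],"gripper":255},{"offset":[-15,-80,150],"rotation":[0,0,0],"gripper":255}]'
python3 w.py w4
```

```text
time_s: 11.4
tool_pos: [0.477, -0.15, 0.0595]
tool_rot: [0.991, 0.135, -0.0, -0.0]
force: [-4.3, 2.4, 6.3]
grip_width: 0.0002
grasp_force: 3.0
time_s: 12.65
tool_pos: [0.4623, -0.2294, 0.2095]
tool_rot: [0.991, 0.135, 0.0, -0.0]
force: [0.1, -0.1, -0.4]
grip_width: -0.0002
grasp_force: 0.0
cam [ 0.526 -0.212  0.352] tcp [ 0.4623 -0.2294  0.2095] -0.000157248168235902 [ 0.05 -0.13 -0.41] 12.65
round_pad 0.63 [416.8 157.5] [403. 142. 436. 173.] [ 0.5068 -0.3011  0.064 ]
square_pad 0.6 [225.8 142.1] [204. 123. 251. 162.] [ 0.4776 -0.1502  0.064 ]
square_pad 0.48 [316.2 156.2] [185.  22. 451. 275.] [ 0.486  -0.2227  0.064 ]
round_mark_line 0.74 [244.2 229.8] [235. 218. 254. 243.] [ 0.3945 -0.1765  0.028 ]
round_mark_line 0.65 [371.4 237.9] [363. 232. 382. 246.] [ 0.4194 -0.2964  0.028 ]
square_mark_line 0.87 [244.2 229.8] [231. 219. 255. 239.] [ 0.4034 -0.179   0.05  ]
square_pointer_tip 0.5 [244.1 229.8] [234. 216. 256. 243.] [ 0.4041 -0.1791  0.052 ]
square_pointer_tip 0.49 [229.1 192.1] [216. 187. 240. 205.] [ 0.4344 -0.1591  0.052 ]
stamp 0.74 [193.   96.2] [163.  72. 222. 121.] [ 0.5062 -0.1214  0.074 ]
```

View pics/w4.png

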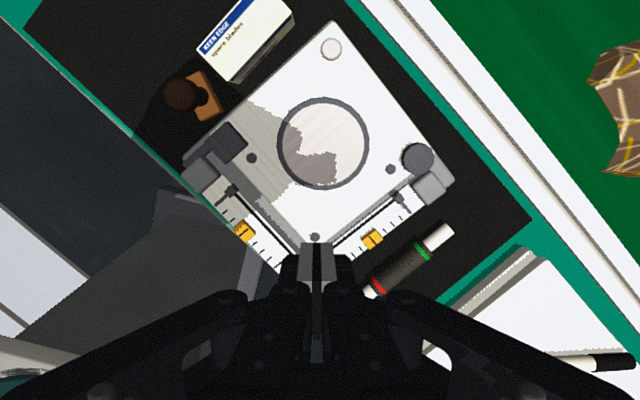

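Both pointers are back at rest (about (405,200) and (229,192)). The pads and marks are within 2 mm of where they began, and nothing is touching.

```bash
python3 -c "
from station import arm
print(arm.finish_job())"
```

```text
the job is handed in; nothing more can be done
None
```

I pressed the round pad, then the square pad, onto their set marks, held each for about a second and let both spring back. The last picture shows both pointers at rest and nothing moved; I've handed the job in, and no verdict came back.

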